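Load a kiln prop into the grinder's feed chute

ROBOT

A 6-joint arm with a two-finger parallel gripper is mounted at the origin on the work surface. World frame = base frame: x ahead of the robot, y to its left, z up, the work surface at z = 0. Lengths are in m, angles in degrees, forces in N, time in s.
With the tool pointing down it reaches from about 0.25 to 0.725 m from the base axis. Payload 9.7 kg.
Tool frame: the origin (TCP) lies at the very end of the fingers, on their centre line; the grasp point (between the pads) lies 19 mm behind it; z points along the fingers, y is the line along which they close (so a half turn about z gives the same grasp; the last joint's range is limited). The gripper opens to 85 mm and grips with 20 to 120 N. Pads are 22 mm wide; open, the fingers measure 114 mm over their backs; the gripper's body (76 mm by 85 mm) begins 54 mm behind the grasp point. The pads swing forward as they close: fully open they stand 13 mm farther back than shut.
Start: joints at [64.057, 4.979, 10.078, 95.1, 0, 90], TCP at [0.241, 0.495, 0.231] pointing down, gripper open.
Joint ranges: [-179.16, 179.16], [-48.56, 103.87], [-65.8, 70.77], [-126.05, 130.52], [-82.76, 87.17], [-180, 180]. Speed limits (degrees/s): [127.2, 127.2, 147.25, 180, 180, 180].

INTERFACE

Orientations are given as [roll, pitch, yaw] about the fixed x, y, z axes, in that order (R = Rz(yaw) Ry(pitch) Rx(roll)).
In Python, from workcell import bot gives the robot as it stands.
- The arm moves only by the tool arm_command, never from a script. Its argument "series" is a list of rows, each a list of 4 numbers: the shift along the tool's x, y, z in m, then the turn about the tool's z in rad. A call has exactly 5 rows; each row is the pose to reach, as a shift and turn from the pose commanded when the call began, along the tool's axes at that moment; what a row does not reach only later rows make up. A row lasts 1/10 s, in which the tool goes at most 50 mm and 8.59 degrees, less where a joint would pass 70% of its speed; a pose out of reach is approached as far as the arm can. A call with a gripper value outside its range is refused whole. "hand" is the finger opening in m, from 0 to 0.0854, set as the call begins (left out, the last holds). The fingers move at their own pace and stop on an object; "grip_force" is the grip in N (left out, the last holds). Time passes only in rows, so rows that repeat a pose let the fingers close, or fill a call up. It gives the time, the measured TCP pose, the force, the opening and the grip force at its end, in the units of the state.
- bot.get_obs(): the state, without advancing time (a new reading comes with each control period).
- bot.camera(name): name is "scene" or "top" or "wrist"; returns a dict with "color" (420x560x3 uint8, blue, green, red), "camera_matrix" (3x3 intrinsics, pixels), "xyz" and "orientation" of the camera in the world; the wrist camera has in their place "T_tool_cam" (4x4, takes a point from camera to tool coordinates, whose origin is the TCP and whose axes are the flange's). Camera axes: x right, y up, looking along -z (the intrinsics and any distortion apply to the point x, -y, -z); pixel columns grow to the right and rows downward; lengths in m; the calibration is good to about 2 mm. A picture is of the moment at which its call begins: read the wrist's pose just before it. There is no depth.
- bot.job_done(): hands the job in; it is judged then, once.
Trained networks look in the newest picture that a camera, given by its name, has taken for a name from the list of things; names that differ only in an ending like _2 or _b are one class to them, and where a whole thing is asked for, a point or a joint stands for the part that bears it (a point fixed in the world has none). Each returns a list of dicts, best first, with "confidence" (0 to 1); they miss things now and then, are a little off and sometimes report something else, mostly with a low value. They report only what shows in the picture. A call takes as long as a camera call.
- bot.find_in(camera, target): "location" ([column, row] in pixels, amid what is visible of it).
- bot.mark_of(camera, target): "location" ([column, row] in pixels: a listed point, or the origin of a listed thing).
The state is a dict: "time": time; "q": joint angles; "qd": joint speeds; "joint_efforts": joint torques, N m; "ee_pos": TCP position; "tcp_rot": TCP orientation; "wrist_force": force on the tool from outside, world axes, zero at the start; "torque": the same for the moment, N m; "opening": finger opening in m; "grasp_force": force on a finger pad.
Only numpy, scipy, OpenCV 4.12 (cv2) and the standard library are available. Lean on these libraries where they do the work, as an engineer would, in place of code of your own. Each camera call takes 0.05 s, during which the arm holds its last target. There are 200 camera calls.

TASK

Pick up the short kiln prop standing on the table (the plain solid clay cylinder, not the tall one or the ring), lay it on the open upper part of the sloped feed chute and let go of it, then push it from behind down the chute until it rests against the sprung stop and pushes the stop back about 3 mm, never as much as 6 mm. Then draw back and leave the prop there, flat on the chute floor and still touching the stop, and leave the tall prop and the ring where they are.

Things in the scene. Friction and masses are not known exactly. Their poses are not given: they have to be found in the camera images.
- short_prop_mid (a point): centre (half-way up) of the short kiln prop: a loose solid clay cylinder standing on the table, 52 mm in diameter, 44 mm tall, 150 to 270 g; its z axis is the cylinder's axis
- chute: fixed sheet-steel feed chute, sloping at 0.21 rad. Origin: top of its floor, centre line, upper end, 100 mm above the table. x runs down along the floor, y across, z square to the floor. Open upper part x = 0 to 120 mm: 64 mm wide between lips 8 mm high, no end wall, room for fingers beside a prop. A prop laid there stays by friction; pushing it takes 0.4 to 1.5 N
- channel_start (a point): point on the chute floor's centre line 150 mm down from the chute's origin (axes as the chute). From 30 mm above it the chute's walls, 40 mm high and 3 mm thick, narrow from 64 to 56 mm; from this point the channel runs on 56 mm wide between the walls to x = 335 mm of the chute. A grinder box, 142 mm above the table, stands beyond, x = 350 to 470 mm
- stop_zone (a point): point on the chute floor 260 mm down from the chute's origin (axes as the chute): the middle of the zone where the stop may be clamped. The stop is a steel plate 50 mm wide, 42 mm high, across the channel, with a dark clamp carriage behind it, 70 mm high. The face that the prop meets stands 25 mm up to 25 mm down the slope from this point: not measured, feel for it
- stop (a joint): how far the stop plate is pushed back down the chute from its free position, in m: 0 is free, 0.012 the end of travel. Spring 1.5 N per mm, damping 0.1 N per mm/s. When the pusher is drawn away slowly the stop comes part of the way back, pushing the prop, and stays about 0.6 to 1.7 mm in, held by the prop's friction and weight
- tall_prop_mid (a point): centre (half-way up) of the tall kiln prop, a loose clay cylinder 44 mm in diameter and 90 mm tall standing on the table: leave it alone
- kiln_ring_mid (a point): centre of the kiln ring, a loose flat clay ring 60 mm in outside diameter, 36 mm bore, 25 mm tall, lying on the table: leave it alone

How it is judged:
By the outcome, as a careful person would: the job done as asked, in the order asked, and still so for the second after the job is handed in, with the robot touching nothing.
It also fails if it takes over 72 s, if anything falls off the work surface, if the arm or the gripper's body presses on something with over 40 N, if the wrist force passes 120 N, or if a joint passes its speed limit or range.

## Working session

There is one attempt and no reset: what is moved stays moved. The work goes in short steps, Python scripts to look and compute and a tool call to move; the robot and the scene stay as the last step left them, time stands still between calls to the robot, and variables do not carry over. Pictures are saved under pics/ and viewed, at most 10 in all, crops included, and the job is handed in when it is done.

Besides the shell and the picture viewer there is one more tool, called after "Request:" as a command line: name --pt "numbers of a row" for each row, then --argument value for the rest. arm_command: Moves the arm, as the interface text tells. Its arguments: {"type":"object","properties":{"series":{"type":"array"},"hand":{"type":"number"},"grip_force":{"type":"number"}},"required":["series"]}

```bash
ls; mkdir -p pics; python3 - <<'E'
from workcell import bot
import cv2,numpy as np
o=bot.get_obs();print({k:np.round(v,4).tolist() for k,v in o.items()})
for c in ["scene","top"]:
    p=bot.camera(c);cv2.imwrite(f"pics/{c}0.png",p["color"])
    print(c,{k:np.round(v,4).tolist() for k,v in p.items() if k!="color"})
    for t in ["short_prop_mid","chute","channel_start","stop_zone","stop","tall_prop_mid","kiln_ring_mid"]:
        print(t,[(np.round(d["location"],1).tolist(),round(d["confidence"],2)) for d in bot.mark_of(c,t)[:3]])
E
```

```text
pics
{'time': 0.0, 'q': [64.0573, 5.0111, 10.0356, 95.1, -0.0019, 90.0016], 'qd': [0.0198, -0.0239, 0.0206, -0.015, 0.0723, -0.0198], 'joint_efforts': [-0.0001, -52.0383, 46.4806, 0.0161, -0.0001, -0.0], 'ee_pos': [0.2405, 0.4944, 0.2306], 'tcp_rot': [-179.9244, 0.0019, 154.0557], 'wrist_force': [1.2914, 0.1834, 0.3702], 'torque': [-0.002, 0.0109, 0.0755], 'grasp_force': 0.0, 'opening': 0.0858}
scene {'camera_matrix': [[384.8448, 0.0, 274.6925], [0.0, 384.8448, 210.0796], [0.0, 0.0, 1.0]], 'xyz': [0.7061, 0.435, 0.6274], 'orientation': [39.3599, 0.4401, 148.3002]}
short_prop_mid [([252.7, 364.9], 0.63)]
chute [([220.4, 238.1], 0.87)]
channel_start [([205.1, 190.7], 0.74)]
stop_zone []Traceback (most recent call last):
  File "<stdin>", line 8, in <module>
ValueError: it knows: channel_start, chute, kiln_ring_mid, short_prop_mid, stop_zone, tall_prop_mid
```

```bash
cat > h.py <<'E'
from workcell import bot
import cv2,numpy as np
from scipy.spatial.transform import Rotation as R
def ray(p,uv):
    K=p["camera_matrix"];d=np.linalg.inv(K)@[uv[0],uv[1],1];d=d*[1,-1,-1]
    return np.array(p["xyz"]),R.from_euler("xyz",p["orientation"],degrees=True).apply(d/np.linalg.norm(d))
def atz(p,uv,z):
    o,d=ray(p,uv);return o+d*(z-o[2])/d[2]
def proj(p,X):
    c=R.from_euler("xyz",p["orientation"],degrees=True).inv().apply(np.atleast_2d(X)-p["xyz"])*[1,-1,-1]
    q=c@np.array(p["camera_matrix"]).T;return q[:,:2]/q[:,2:]
Z=dict(short_prop_mid=.022,chute=.1,channel_start=.1-.15*np.sin(.21),stop_zone=.1-.26*np.sin(.21),tall_prop_mid=.045,kiln_ring_mid=.0125)
E
python3 - <<'E'
from h import *
for c in ["scene","top"]:
    p=bot.camera(c);cv2.imwrite(f"pics/{c}0.png",p["color"])
    print(c,np.round(p["xyz"],3),np.round(p["orientation"],2),p.keys())
    for t in Z:
        print(t,[(np.round(d["location"],1).tolist(),round(d["confidence"],2),np.round(atz(p,d["location"],Z[t]),4).tolist()) for d in bot.mark_of(c,t)[:3]])
E
```

```text
scene [0.706 0.435 0.627] [ 39.36   0.44 148.3 ] dict_keys(['color', 'camera_matrix', 'xyz', 'orientation'])
short_prop_mid [([252.2, 367.0], 0.64, [0.6409, 0.2552, 0.022])]
chute [([223.9, 237.4], 0.8, [0.5856, 0.0699, 0.1])]
channel_start [([205.4, 190.3], 0.91, [0.5579, -0.0722, 0.0687])]
stop_zone [([195.3, 167.8], 0.74, [0.5422, -0.1642, 0.0458])]
tall_prop_mid [([389.2, 301.6], 0.73, [0.4019, 0.29, 0.045])]
kiln_ring_mid []
top [0.376 0.106 1.155] [ 7.460e+00  3.000e-02 -9.011e+01] dict_keys(['color', 'camera_matrix', 'xyz', 'orientation'])
short_prop_mid [([223.6, 168.6], 0.67, [0.6323, 0.2521, 0.022]), ([366.0, 197.0], 0.44, [0.5656, -0.0733, 0.022])]
chute [([301.8, 180.7], 0.61, [0.588, 0.0751, 0.1])]
channel_start [([371.0, 198.2], 0.94, [0.5551, -0.0767, 0.0687])]
stop_zone [([415.3, 206.3], 0.66, [0.5405, -0.1787, 0.0458])]
tall_prop_mid [([204.9, 272.7], 0.67, [0.3946, 0.2867, 0.045])]
kiln_ring_mid [([189.0, 227.2], 0.84, [0.4983, 0.3302, 0.0125]), ([299.5, 177.5], 0.38, [0.6131, 0.0777, 0.0125])]
```

View pics/scene0.png

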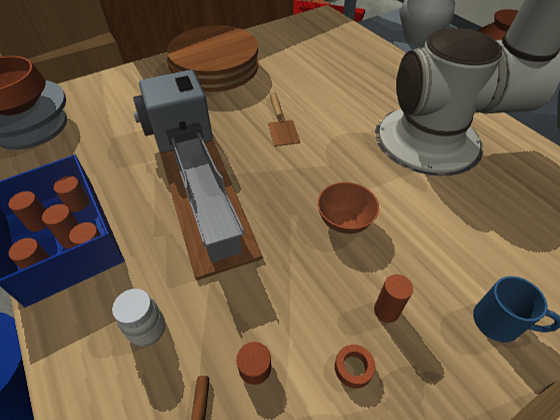

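View pics/top0.png

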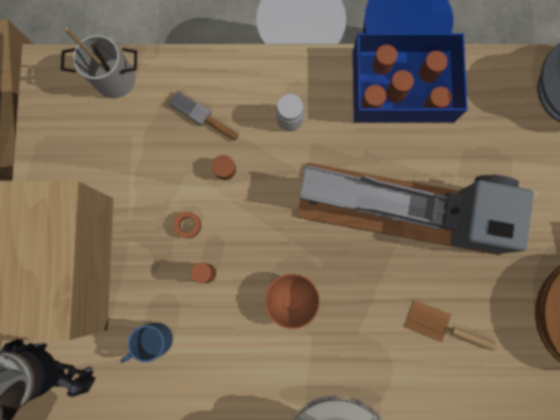

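The scene view shows the short prop at (254,363), the ring at (355,366) and the tall prop at (394,298). The chute runs from (225,238) up to the grinder at (175,100). The top view agrees, with the prop at (223,167). I'll move above the prop and turn towards the chute yaw (about 79°).

Request:
arm_command --pt "-0.045 -0.004 0 0.13" --pt "-0.09 -0.008 0 0.27" --pt "-0.135 -0.012 0 0.4" --pt "-0.18 -0.016 0 0.53" --pt "-0.225 -0.02 0 0.65" --hand 0.085 --grip_force 25

```text
time: 1.45
ee_pos: [0.4356, 0.377, 0.2314]
tcp_rot: [180.0, -0.0, 116.5]
wrist_force: [-0.8, 1.1, 0.5]
opening: 0.0853
grasp_force: 0.0
```

Request:
arm_command --pt "-0.04 0.025 0 0.13" --pt "-0.08 0.05 0 0.27" --pt "-0.12 0.074 0 0.4" --pt "-0.16 0.1 0 0.53" --pt "-0.203 0.124 0 0.66"

```text
time: 1.95
ee_pos: [0.6379, 0.2519, 0.2312]
tcp_rot: [180.0, -0.0, 78.7]
wrist_force: [0.3, 1.1, 0.9]
opening: 0.085
grasp_force: 0.0
```

```bash
cat >> h.py <<'E'
def wrist(name=None):
    o=bot.get_obs();p=bot.camera("wrist")
    T=np.eye(4);T[:3,:3]=R.from_euler("xyz",o["tcp_rot"],degrees=True).as_matrix();T[:3,3]=o["ee_pos"]
    M=T@np.array(p["T_tool_cam"]);p["xyz"]=M[:3,3];p["orientation"]=R.from_matrix(M[:3,:3]).as_euler("xyz",degrees=True)
    if name: cv2.imwrite(f"pics/{name}.png",p["color"])
    return o,p
def marks(c,p,ts=Z):
    for t in ts: print(t,[(np.round(d["location"],1).tolist(),round(d["confidence"],2),np.round(atz(p,d["location"],Z[t]),4).tolist()) for d in bot.mark_of(c,t)[:2]])
E
python3 - <<'E'
from h import *
bot.camera("wrist")
o,p=wrist("w1");print(o["time"],o["ee_pos"],o["tcp_rot"],o["q"]);print(np.round(p["T_tool_cam"],4).tolist(),p["camera_matrix"])
marks("wrist",p)
E
```

```text
2.0 [0.64271666 0.24701134 0.22853273] [1.79987429e+02 1.44309146e-01 7.79960763e+01] [ 21.0758482   25.81809801  35.14074111  99.39087479  -0.12777949
 123.07983214]
[[0.0005, 0.9506, 0.3105, 0.0802], [1.0, -0.0004, -0.0005, 0.0005], [-0.0004, 0.3105, -0.9506, -0.1424], [0.0, 0.0, 0.0, 1.0]] [[314.53313935   0.         278.37691432]
 [  0.         314.53313935 212.92115406]
 [  0.           0.           1.        ]]
short_prop_mid [([271.7, 181.4], 0.57, [0.6367, 0.2515, 0.022])]
chute [([265.7, 365.3], 0.76, [0.5923, 0.072, 0.1])]
channel_start []
stop_zone []
tall_prop_mid [([45.2, 195.9], 0.95, [0.3976, 0.2913, 0.045])]
kiln_ring_mid [([143.9, 129.2], 0.62, [0.5109, 0.336, 0.0125])]
```

View pics/w1.png

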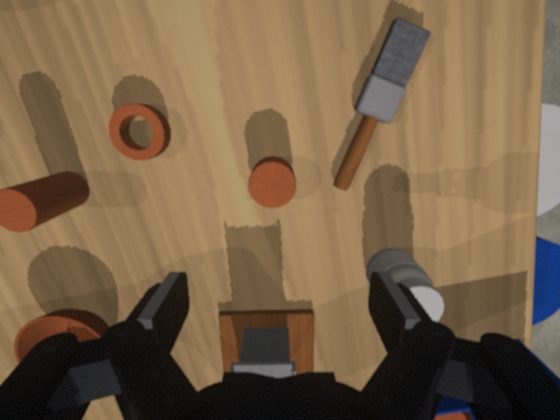

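The wrist view shows the short prop at (272,182), clear of the brush handle tip at (342,185), and the chute's upper end at (266,365). Next I'll refine the prop position by matching its silhouette.

```bash
cat >> h.py <<'E'
def blob(p,uv,name=None):
    hsv=cv2.cvtColor(p["color"],cv2.COLOR_BGR2HSV);h=hsv[...,0].astype(int)
    m=(((h<8)|(h>172))&(hsv[...,1]>120)&(hsv[...,2]>40)).astype(np.uint8)
    n,l,s,c=cv2.connectedComponentsWithStats(m);i=1+np.argmin(np.hypot(*(c[1:]-uv).T)+1e3*(s[1:,4]<60))
    return c[i],s[i]
def cyl(p,xy,r=.026,h=.044):
    a=np.linspace(0,2*np.pi,60);P=np.array([[xy[0]+r*np.cos(t),xy[1]+r*np.sin(t),z] for z in(0,h) for t in a])
    m=np.zeros((420,560),np.uint8);hl=cv2.convexHull((proj(p,P)*16).astype(np.int32));cv2.fillConvexPoly(m,hl,1,shift=4)
    mm=cv2.moments(m,True);return np.array([mm["m10"],mm["m01"]])/mm["m00"],mm["m00"]
def locate(p,uv,xy):
    c,s=blob(p,uv);xy=np.array(xy,float)
    for _ in range(6):
        q,a=cyl(p,xy);xy=xy+(atz(p,c,.03)-atz(p,q,.03))[:2]
    return xy,s,a
E
python3 - <<'E'
from h import *
o,p=wrist();print(o["ee_pos"],o["tcp_rot"])
print(locate(p,(272,182),(.637,.252)))
o,p=wrist();print(o["ee_pos"],o["tcp_rot"]);marks("wrist",p,["chute","short_prop_mid"])
print(locate(p,(272,182),(.637,.252)))
for c,uv in(("scene",(253,364)),("top",(223,167))): print(c,locate(bot.camera(c),uv,(.637,.252)))
E
```

```text
[0.63556973 0.2539154  0.23205977] [ 1.79962755e+02 -3.24017068e-02  7.91175453e+01]
(array([0.39845531, 0.28775265]), array([ 68, 194,   1,   1,   1], dtype=int32), 2872.0)
[0.63555025 0.25393339 0.23212064] [ 1.79958832e+02 -3.30922802e-02  7.91175101e+01]
chute [([267.5, 368.6], 0.61, [0.5891, 0.0707, 0.1])]
short_prop_mid [([280.8, 186.3], 0.63, [0.6386, 0.2506, 0.022])]
(array([0.41524452, 0.29652265]), array([ 79, 184,   1,   1,   1], dtype=int32), 2879.0)
scene (array([ 0.82217975, -0.16701042]), array([ 51, 213,  26,  33, 208], dtype=int32), 969.0)
top (array([ 0.81351492, -0.1385127 ]), array([385,  83,  13,  18,  91], dtype=int32), 589.0)
```

```bash
sed -i 's/m=(((h<8).*/m=cv2.morphologyEx(((((h+90)%180)<=TH)\&((h+90)%180>70)\&(hsv[...,1]>130)\&(hsv[...,2]>40)).astype(np.uint8),cv2.MORPH_OPEN,np.ones((3,3)))/; 1i TH=101' h.py
python3 - <<'E'
from h import *
o,p=wrist()
for n,im,pts in (("w",p["color"],[(272,180),(272,202),(260,185),(272,230),(265,130),(220,180)]),("s",cv2.imread("pics/scene0.png"),[(253,358),(253,377),(290,340),(300,390)]),("t",cv2.imread("pics/top0.png"),[(223,167),(240,190)])):
    hs=cv2.cvtColor(im,cv2.COLOR_BGR2HSV);print(n,[hs[v,u].tolist() for u,v in pts])
print(locate(p,(275,184),(.637,.252)))
for c,uv in(("scene",(253,364)),("top",(223,167))): print(c,locate(bot.camera(c),uv,(.637,.252)))
E
```

```text
w [[10, 173, 152], [10, 170, 150], [10, 172, 148], [16, 109, 119], [16, 107, 121], [17, 107, 171]]
s [[9, 177, 127], [9, 177, 65], [18, 104, 184], [20, 102, 185]]
t [[10, 148, 133], [18, 81, 158]]
(array([0.63767511, 0.25054734]), array([ 257,  162,   46,   50, 1746], dtype=int32), 2085.0)
scene (array([0.63563848, 0.25096988]), array([ 237,  342,   34,   42, 1156], dtype=int32), 1313.0)
top (array([ 0.80364227, -0.09706942]), array([364,  86,  23,  20, 338], dtype=int32), 579.0)
```

Request:
arm_command --pt "-0.003 0.002 0.04 0" --pt "-0.003 0.002 0.08 0" --pt "-0.003 0.002 0.12 0" --pt "-0.003 0.002 0.15 0" --pt "-0.003 0.002 0.17 0"

```text
time: 3.3
ee_pos: [0.6367, 0.2491, 0.0582]
tcp_rot: [-179.8, 0.1, 79.0]
wrist_force: [0.5, 0.9, 0.5]
opening: 0.085
grasp_force: 0.0
```

Request:
arm_command --pt "0 0 0.02 0" --pt "0 0 0.035 0" --pt "0 0 0.045 0" --pt "0 0 0.052 0" --pt "0 0 0.052 0"

```text
time: 3.8
ee_pos: [0.6376, 0.2495, 0.0087]
tcp_rot: [-180.0, 0.0, 79.0]
wrist_force: [0.0, -0.0, 0.0]
opening: 0.085
grasp_force: 0.0
```

Request:
arm_command --pt "0 0 0 0" --pt "0 0 0 0" --pt "0 0 0 0" --pt "0 0 0 0" --pt "0 0 0 0" --hand 0.045 --grip_force 25

```text
time: 4.3
ee_pos: [0.6383, 0.2499, 0.0105]
tcp_rot: [179.9, -0.1, 79.0]
wrist_force: [-0.3, -0.1, 5.4]
opening: 0.0514
grasp_force: 26.9
```

Request:
arm_command --pt "0 0 -0.02 0" --pt "0 0 -0.06 0" --pt "0 0 -0.11 0" --pt "0 0 -0.16 0" --pt "0 0 -0.21 0"

```text
time: 4.8
ee_pos: [0.6373, 0.2494, 0.221]
tcp_rot: [-180.0, 0.0, 79.0]
wrist_force: [1.4, 0.8, -0.9]
opening: 0.0511
grasp_force: 27.0
```

Request:
arm_command --pt "-0.01 0 -0.02 0" --pt "-0.03 0 -0.03 0" --pt "-0.03 0 -0.03 0" --pt "-0.03 0 -0.03 0" --pt "-0.03 0 -0.03 0"

```text
time: 5.3
ee_pos: [0.6317, 0.2198, 0.2473]
tcp_rot: [-179.9, 0.1, 79.0]
wrist_force: [-0.2, 0.0, -3.0]
opening: 0.0509
grasp_force: 27.0
```

```bash

python3 - <<'E'
from h import *
o,p=wrist("w2");print(o["time"],o["ee_pos"],o["tcp_rot"],o["opening"],o["wrist_force"]);marks("wrist",p,["chute","channel_start","stop_zone"])
# averages from static cameras
for c in("scene","top"):
  for i in range(3):
    p=bot.camera(c);marks(c,p,["chute","channel_start","stop_zone"])
    if c=="top" and i==0: cv2.imwrite("pics/t2.png",cv2.resize(p["color"][140:270,280:540],None,fx=3,fy=3,interpolation=2))
    if c=="scene" and i==0: cv2.imwrite("pics/s2.png",cv2.resize(p["color"][90:290,110:290],None,fx=3,fy=3,interpolation=2))
E
```

```text
5.3 [0.63171373 0.21980493 0.24731597] [-1.79857793e+02  7.63728562e-02  7.89778429e+01] 0.050894090429371756 [-0.17328689  0.03138717 -2.99265203]
chute []
channel_start []
stop_zone []
chute []
channel_start [([391.3, 300.4], 0.23, [0.4101, 0.2961, 0.0687])]
stop_zone [([390.8, 302.9], 0.71, [0.4017, 0.2933, 0.0458])]
chute []
channel_start []
stop_zone []
chute []
channel_start []
stop_zone []
chute [([301.7, 179.7], 0.87, [0.5902, 0.0753, 0.1])]
channel_start [([371.2, 200.0], 0.55, [0.5512, -0.0771, 0.0687])]
stop_zone [([413.9, 206.8], 0.75, [0.5394, -0.1755, 0.0458])]
chute [([301.8, 178.6], 0.63, [0.5926, 0.075, 0.1])]
channel_start [([417.1, 205.1], 0.29, [0.5397, -0.1768, 0.0687])]
stop_zone [([414.5, 205.3], 0.62, [0.5427, -0.177, 0.0458])]
chute [([306.4, 179.2], 0.72, [0.5913, 0.0652, 0.1])]
channel_start [([368.3, 199.2], 0.88, [0.5529, -0.0708, 0.0687]), ([188.1, 223.9], 0.2, [0.4994, 0.3213, 0.0687])]
stop_zone [([413.5, 205.5], 0.71, [0.5423, -0.1747, 0.0458])]
```

View pics/w2.png

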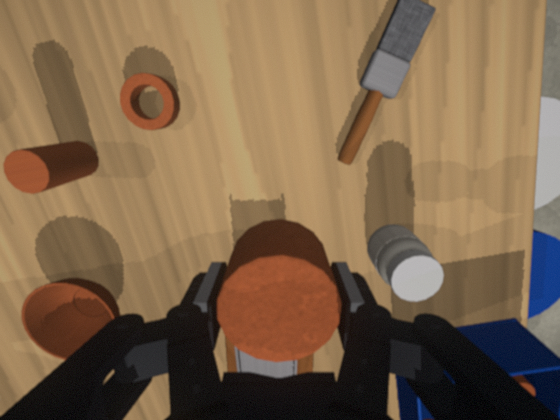

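View pics/s2.png

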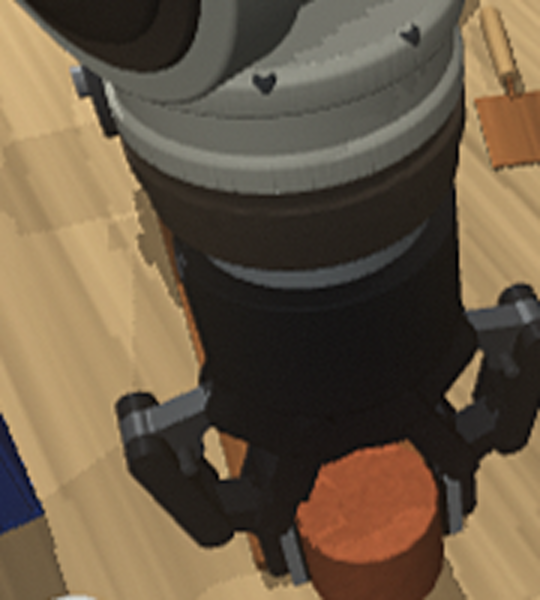

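The wrist view shows the prop held upright between the pads (277,295). The static scene view is blocked by the arm, so I'll overlay a chute model on the clean first pictures to check the chute pose.

```bash
cat >> h.py <<'E'
def cT(x,y,yaw): return R.from_euler("xyz",[0,.21,yaw]),np.array([x,y,.1])
def cw(pose,P): r,t=cT(*pose); return r.apply(np.atleast_2d(P))+t
E
python3 - <<'E'
from h import *
from scipy.optimize import least_squares
obs=[(0,.5856,.0699),(0,.585,.071),(0,.588,.0751),(0,.5902,.0753),(0,.5925,.075),(0,.590,.0715),(.15,.5579,-.0722),(.15,.5579,-.072),(.15,.5551,-.0767),(.15,.5512,-.0771),(.15,.5529,-.0708),(.26,.5422,-.1642),(.26,.5405,-.1787),(.26,.5394,-.1755),(.26,.5427,-.177),(.26,.5423,-.1747)]
f=lambda v:np.concatenate([cw(v,[o[0],0,0])[0,:2]-o[1:] for o in obs])
s=least_squares(f,[.588,.073,-1.77],loss="soft_l1",f_scale=.002).x;print(s,np.degrees(s[2]))
K={"scene":(90,110,290,290),"top":(140,280,270,540)}
for c in K:
    p=bot.camera(c);im=cv2.imread(f"pics/{c}0.png");r0,c0,r1,c1=K[c];k=3
    im=cv2.resize(im[r0:r1,c0:c1],None,fx=k,fy=k,interpolation=2)
    for col,seg in(((0,255,0),[(0,-.032,0),(.12,-.032,0)]),((0,255,0),[(0,.032,0),(.12,.032,0)]),((0,255,0),[(0,-.032,0),(0,.032,0)]),((0,255,255),[(.15,-.028,.04),(.335,-.028,.04)]),((0,255,255),[(.15,.028,.04),(.335,.028,.04)]),((255,0,255),[(.15,-.028,0),(.26,-.028,0)]),((255,0,255),[(.15,.028,0),(.26,.028,0)]),((255,0,0),[(.26,-.025,.042),(.26,.025,.042)])):
        q=((proj(p,cw(s,seg))-[c0-.0,r0])*k).astype(int);cv2.line(im,tuple(map(int,q[0])),tuple(map(int,q[1])),col,1)
    cv2.imwrite(f"pics/ov_{c}.png",im)
E
```

```text
[ 0.58710939  0.07269802 -1.75807952] -100.73053675773576
```

View pics/ov_scene.png

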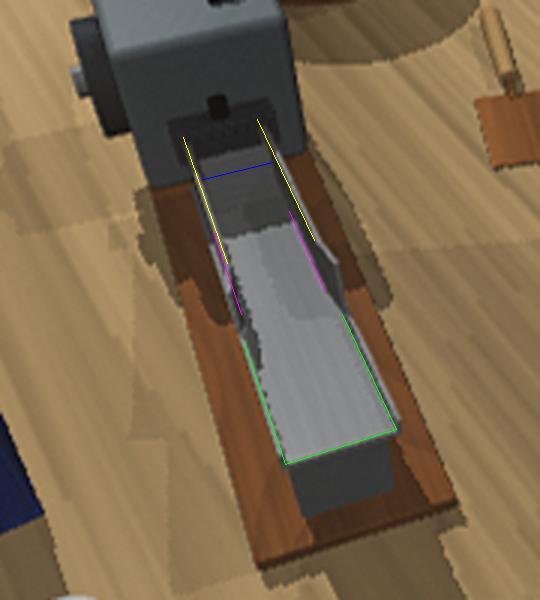

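View pics/ov_top.png

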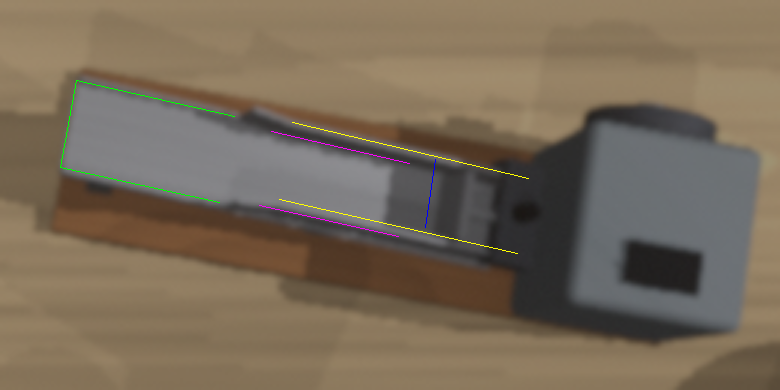

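The overlay matches the chute to a few mm: floor corners at (287,463) and (397,430) in the scene crop, with a small shift toward −x in the top crop. I'll carry the prop over chute x ≈ 60 mm.

Request:
arm_command --pt "-0.042 -0.003 0.005 0" --pt "-0.085 -0.007 0.02 0" --pt "-0.128 -0.01 0.05 0" --pt "-0.17 -0.014 0.08 0" --pt "-0.212 -0.017 0.097 0"

```text
time: 7.3
ee_pos: [0.5736, 0.0142, 0.1503]
tcp_rot: [-179.9, 0.0, 79.0]
wrist_force: [0.0, -0.1, -1.8]
opening: 0.0513
grasp_force: 27.1
```

Request:
arm_command --pt "0 0 0.01 0" --pt "0 0 0.02 0" --pt "0 0 0.03 0" --pt "0 0 0.036 0" --pt "0 0 0.036 0"

```text
time: 7.8
ee_pos: [0.5748, 0.0162, 0.1154]
tcp_rot: [-179.9, 0.0, 79.1]
wrist_force: [0.1, 0.5, -2.7]
opening: 0.0516
grasp_force: 27.3
```

```bash

python3 - <<'E'
from h import *
for _ in range(3): bot.camera("top")
p=bot.camera("top");o=bot.get_obs();print(o["time"],o["ee_pos"],o["tcp_rot"],o["opening"],o["wrist_force"])
r,t=cT(.586,.0727,-1.764);print(r.inv().apply(o["ee_pos"]-t))
E
```

```text
8.0 [0.57534131 0.01573999 0.1168511 ] [ 1.79954021e+02 -1.09602898e-02  7.90388474e+01] 0.05128803289641297 [ 0.59480516  1.18069274 -2.77756285]
[0.05316092 0.00047617 0.02856046]
```

Request:
arm_command --pt "0 0 0.002 0" --pt "0 0 0.004 0" --pt "0 0 0.006 0" --pt "0 0 0.008 0" --pt "0 0 0.009 0"

```text
time: 8.5
ee_pos: [0.5748, 0.0152, 0.1069]
tcp_rot: [-180.0, 0.0, 79.0]
wrist_force: [0.1, -0.6, -2.3]
opening: 0.0514
grasp_force: 27.3
```

Request:
arm_command --pt "0 0 0.001 0" --pt "0 0 0.0015 0" --pt "0 0 0.002 0" --pt "0 0 0.0025 0" --pt "0 0 0.003 0"

```text
time: 9.0
ee_pos: [0.575, 0.0153, 0.1043]
tcp_rot: [180.0, -0.0, 79.0]
wrist_force: [-0.1, -0.4, -2.5]
opening: 0.051
grasp_force: 27.3
```

Request:
arm_command --pt "0 0 0.0005 0" --pt "0 0 0.001 0" --pt "0 0 0.0015 0" --pt "0 0 0.002 0" --pt "0 0 0.002 0"

```text
time: 9.5
ee_pos: [0.575, 0.0152, 0.1029]
tcp_rot: [180.0, -0.0, 79.0]
wrist_force: [-2.3, -1.6, 3.6]
opening: 0.0515
grasp_force: 27.7
```

Request:
arm_command --pt "0 0 0.0005 0" --pt "0 0 0.001 0" --pt "0 0 0.0015 0" --pt "0 0 0.0015 0" --pt "0 0 0.0015 0" --grip_force 20

```text
time: 10.0
ee_pos: [0.5751, 0.015, 0.1025]
tcp_rot: [179.9, 0.0, 79.0]
wrist_force: [-5.5, -2.3, 12.5]
opening: 0.0513
grasp_force: 28.3
```

Request:
arm_command --pt "0 0 0 0" --pt "0 0 0 0" --pt "0 0 0 0" --pt "0 0 0 0" --pt "0 0 0 0" --hand 0.06

```text
time: 10.5
ee_pos: [0.5749, 0.0153, 0.1006]
tcp_rot: [-180.0, -0.0, 79.0]
wrist_force: [0.2, 0.0, -0.3]
opening: 0.0597
grasp_force: 0.0
```

Request:
arm_command --pt "0 0 0 0" --pt "0 0 0 0" --pt "0 0 -0.01 0" --pt "0 0 -0.04 0" --pt "0 0 -0.08 0" --hand 0.08

```text
time: 11.0
ee_pos: [0.574, 0.0153, 0.1808]
tcp_rot: [-179.8, 0.0, 79.0]
wrist_force: [1.2, 0.5, 0.2]
opening: 0.0797
grasp_force: 0.0
```

Request:
arm_command --pt "0.03 0 0 0" --pt "0.07 0 0 0" --pt "0.11 0 0 0" --pt "0.15 0 0 0" --pt "0.16 0 0 0" --hand 0

```text
time: 11.5
ee_pos: [0.6057, 0.1758, 0.181]
tcp_rot: [180.0, -0.0, 79.2]
wrist_force: [0.5, -0.9, -0.1]
opening: 0.0066
grasp_force: 0.0
```

```bash

python3 - <<'E'
from h import *
p=bot.camera("scene");cv2.imwrite("pics/s3.png",cv2.resize(p["color"][90:290,110:290],None,fx=3,fy=3,interpolation=2))
q=bot.camera("top");cv2.imwrite("pics/t3.png",cv2.resize(q["color"][140:270,280:540],None,fx=3,fy=3,interpolation=2))
c=np.vstack([cv2.resize(p["color"][90:290,110:290],None,fx=2,fy=2),cv2.resize(q["color"][160:250,290:470],None,fx=2,fy=2)]);cv2.imwrite("pics/st3.png",c)
o=bot.get_obs();print(o["time"],o["ee_pos"],o["tcp_rot"],o["opening"],o["wrist_force"])
Z["short_prop_mid"]=.109
marks("top",q,["short_prop_mid"])
E
```

```text
11.6 [0.60546122 0.17375346 0.18093303] [-1.79992970e+02  3.78489754e-03  7.91346073e+01] -0.00028024875463149334 [-1.0521338  -0.23744353 -1.38403234]
short_prop_mid [([333.4, 188.2], 0.75, [0.57, 0.0088, 0.109])]
```

View pics/st3.png

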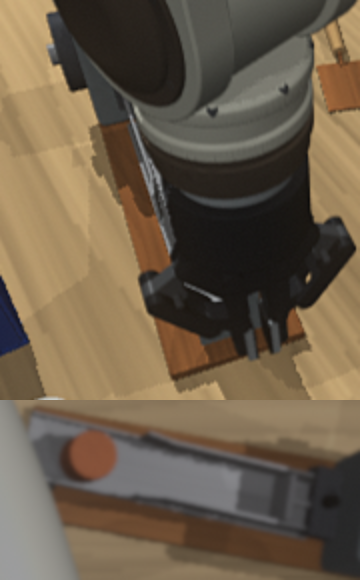

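The top crop shows the prop standing in the open part at about (92,454), apparently flat. I'll check the lateral centring numerically from the clean pictures before pushing.

```bash

python3 - <<'E'
from h import *
ps=(.586,.0727,-1.764)
ys=np.arange(-.044,.0441,.002)
for c in("top","scene"):
    p=bot.camera(c);im=cv2.cvtColor(cv2.imread(f"pics/{c}0.png"),cv2.COLOR_BGR2HSV).astype(np.float32)
    for a,b in((.01,.06),(.06,.11),(.16,.21)):
        G=np.array([proj(p,cw(ps,[[x,y,0] for y in ys])) for x in np.linspace(a,b,12)]).astype(np.float32)
        V=cv2.remap(im[...,2],G[...,0],G[...,1],1).mean(0);S=cv2.remap(im[...,1],G[...,0],G[...,1],1).mean(0)
        print(c,a);print(" ".join(f"{y*1e3:.0f}:{v:.0f}/{s:.0f}" for y,v,s in zip(ys,V,S)))
    if c=="top":
        TH=101;c2,s=blob(p,(333,187));print("prop blob",c2,s)
        for X,Y in((.575,.015),(.570,.013)):
            r,t=cT(*ps);l=r.inv().apply(np.array([X,Y,.109])-t);a=np.linspace(0,6.28,60)
            P=np.array([[l[0]+.026*np.cos(u),l[1]+.026*np.sin(u),z] for z in(0,.044) for u in a]);h=cv2.convexHull(proj(p,cw(ps,P)).astype(np.float32));m=cv2.moments(h);print(l,m["m10"]/m["m00"],m["m01"]/m["m00"],cv2.boundingRect(h))
E
```

```text
top 0.01
-44:83/128 -42:78/119 -40:74/106 -38:72/86 -36:77/49 -34:93/15 -32:111/5 -30:123/5 -28:127/5 -26:130/5 -24:132/6 -22:133/5 -20:134/6 -18:134/6 -16:133/6 -14:133/6 -12:132/6 -10:133/5 -8:133/6 -6:133/5 -4:132/5 -2:132/6 0:132/6 2:132/6 4:132/5 6:131/5 8:130/5 10:130/5 12:131/6 14:132/5 16:132/5 18:132/5 20:131/6 22:131/5 24:131/5 26:131/5 28:128/5 30:120/5 32:109/5 34:107/10 36:113/30 38:116/64 40:115/102 42:116/120 44:121/113
top 0.06
-44:83/134 -42:84/134 -40:85/132 -38:84/119 -36:84/78 -34:93/28 -32:109/7 -30:122/5 -28:128/6 -26:131/6 -24:134/6 -22:135/6 -20:136/6 -18:136/6 -16:135/6 -14:134/6 -12:134/6 -10:134/6 -8:135/6 -6:135/6 -4:134/6 -2:134/6 0:134/6 2:134/6 4:133/6 6:133/6 8:133/6 10:133/6 12:133/6 14:134/6 16:134/6 18:133/6 20:133/6 22:132/6 24:131/6 26:127/6 28:119/5 30:109/5 32:101/5 34:104/9 36:112/28 38:117/59 40:115/98 42:113/125 44:114/129
top 0.16
-44:81/135 -42:80/134 -40:80/131 -38:78/114 -36:76/78 -34:75/35 -32:74/13 -30:69/7 -28:63/6 -26:67/6 -24:88/5 -22:112/6 -20:126/6 -18:131/7 -16:132/6 -14:131/6 -12:130/6 -10:130/6 -8:131/6 -6:131/6 -4:131/6 -2:131/
[... 1074 characters left out ...]
 -12:136/5 -10:136/5 -8:138/5 -6:139/5 -4:138/5 -2:137/5 0:136/5 2:139/6 4:138/5 6:136/5 8:137/5 10:137/6 12:137/5 14:139/5 16:141/5 18:140/5 20:138/5 22:139/5 24:139/5 26:139/5 28:122/6 30:110/6 32:104/5 34:131/9 36:125/49 38:114/163 40:118/160 42:112/156 44:107/154
scene 0.16
-44:71/146 -42:73/127 -40:86/69 -38:95/19 -36:76/9 -34:58/13 -32:54/14 -30:52/14 -28:59/10 -26:99/5 -24:128/6 -22:123/5 -20:120/5 -18:121/5 -16:122/5 -14:121/5 -12:120/5 -10:119/5 -8:121/4 -6:122/5 -4:122/4 -2:122/5 0:122/5 2:123/5 4:126/5 6:130/5 8:135/5 10:135/5 12:136/5 14:137/6 16:139/6 18:140/5 20:140/5 22:140/6 24:136/5 26:103/5 28:68/9 30:71/15 32:91/12 34:108/7 36:107/21 38:76/128 40:70/157 42:71/145 44:69/143
```

The edges sit symmetrically, at about ±31 mm in the open part and −25/+27 mm in the channel, so the chute pose is good to about 1 mm. Next I'll lower the closed fingers behind the prop.

Request:
arm_command --pt "-0.03 0 0.01 0" --pt "-0.06 0 0.03 0" --pt "-0.085 0 0.05 0" --pt "-0.094 0 0.065 0" --pt "-0.094 0 0.067 0" --hand 0

```text
time: 12.25
ee_pos: [0.5862, 0.0773, 0.1124]
tcp_rot: [-179.9, 0.1, 78.8]
wrist_force: [0.1, -0.8, 0.3]
opening: -0.0001
grasp_force: 0.0
```

```bash
cat >> h.py <<'E'
PS=(.586,.0727,-1.764)
def st(n=4):
    L=[]
    for _ in range(n):
        bot.camera("top");o=bot.get_obs();r,t=cT(*PS);L.append(np.r_[r.inv().apply(o["ee_pos"]-t)*1e3,r.inv().apply(o["wrist_force"])])
    print(o["time"],np.round(np.mean(L,0),2),np.round(o["tcp_rot"],2),o["opening"])
E
python3 -c "
from h import *
st()"
```

```text
12.45 [-9.73  0.21 12.6  -0.52  0.44  0.18] [ 1.7991e+02 -3.0000e-02  7.8990e+01] 4.118136257452968e-05
```

Request:
arm_command --pt "-0.005 0 0.001 0" --pt "-0.01 0 0.002 0" --pt "-0.015 0 0.003 0" --pt "-0.02 0 0.004 0" --pt "-0.025 0 0.005 0"

```text
time: 12.95
ee_pos: [0.5827, 0.0551, 0.1087]
tcp_rot: [-180.0, 0.0, 79.0]
wrist_force: [0.3, -0.2, 0.2]
opening: 0.0001
grasp_force: 0.0
```

Request:
arm_command --pt "-0.005 0 0.001 0" --pt "-0.01 0 0.002 0" --pt "-0.015 0 0.003 0" --pt "-0.02 0 0.004 0" --pt "-0.025 0 0.0055 0"

```text
time: 13.45
ee_pos: [0.578, 0.0306, 0.1033]
tcp_rot: [180.0, -0.0, 79.0]
wrist_force: [0.9, 0.5, 1.0]
opening: -0.0003
grasp_force: 0.5
```

Request:
arm_command --pt "-0.005 0 0.001 0" --pt "-0.01 0 0.002 0" --pt "-0.015 0 0.003 0" --pt "-0.02 0 0.004 0" --pt "-0.025 0 0.0055 0"

```text
time: 13.95
ee_pos: [0.5732, 0.0061, 0.0978]
tcp_rot: [180.0, -0.0, 79.0]
wrist_force: [1.2, 1.2, 0.8]
opening: 0.0
grasp_force: 0.5
```

```bash
python3 -c "
from h import *
st()
p=bot.camera('top');cv2.imwrite('pics/t4.png',cv2.resize(p['color'][150:260,290:480],None,fx=3,fy=3));print(blob(p,(350,190)))"
```

```text
14.15 [ 6.704e+01  1.600e-01  1.187e+01  8.000e-02  4.300e-01 -5.000e-02] [-1.800e+02  1.000e-02  7.898e+01] 0.00025692923037140043
(array([402.08333333,  78.4754902 ]), array([392,  72,  20,  14, 204], dtype=int32))
```

Request:
arm_command --pt "-0.005 0 0.001 0" --pt "-0.01 0 0.002 0" --pt "-0.015 0 0.003 0" --pt "-0.02 0 0.004 0" --pt "-0.025 0 0.005 0"

```text
time: 14.7
ee_pos: [0.5683, -0.0186, 0.0927]
tcp_rot: [-180.0, 0.0, 79.0]
wrist_force: [-0.2, 0.3, -0.1]
opening: -0.0001
grasp_force: 0.2
```

Request:
arm_command --pt "-0.005 0 0.001 0" --pt "-0.01 0 0.002 0" --pt "-0.015 0 0.003 0" --pt "-0.02 0 0.004 0" --pt "-0.025 0 0.005 0"

```text
time: 15.2
ee_pos: [0.5636, -0.043, 0.0877]
tcp_rot: [-180.0, 0.0, 79.0]
wrist_force: [-0.4, 1.2, -0.7]
opening: 0.0002
grasp_force: 0.2
```

Request:
arm_command --pt "-0.005 0 0.001 0" --pt "-0.01 0 0.002 0" --pt "-0.015 0 0.003 0" --pt "-0.02 0 0.004 0" --pt "-0.025 0 0.005 0"

```text
time: 15.7
ee_pos: [0.5588, -0.0676, 0.0827]
tcp_rot: [180.0, -0.0, 79.0]
wrist_force: [-0.1, 0.4, -0.0]
opening: -0.0
grasp_force: 0.2
```

```bash
python3 -c "
from h import *
st()
p=bot.camera('top');cv2.imwrite('pics/t5.png',cv2.resize(p['color'][140:260,290:490],None,fx=4,fy=4))"
```

```text
15.9 [ 1.4351e+02  2.5000e-01  1.2880e+01  1.5000e-01 -6.0000e-02  1.6000e-01] [1.800e+02 1.000e-02 7.898e+01] 0.0002520506168858859
```

View pics/t5.png

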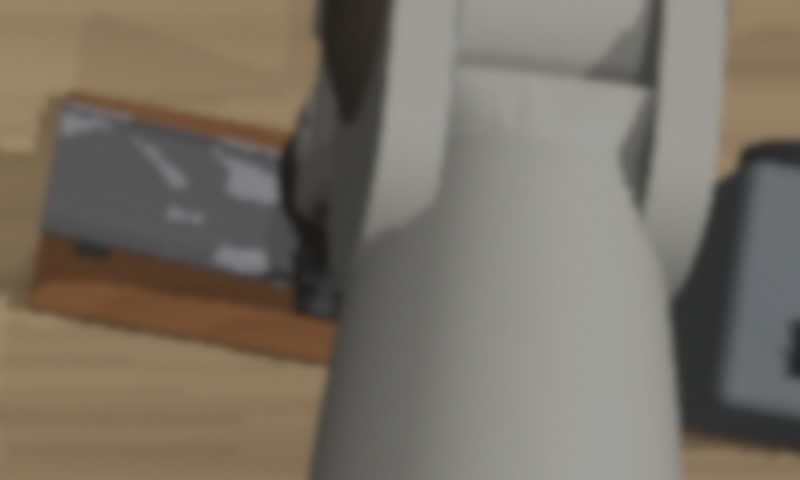

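The open part is empty, so the prop is moving ahead of the pusher, though the arm hides it. I'll go on to just short of the earliest stop position.

Request:
arm_command --pt "-0.004 0 0.001 0" --pt "-0.008 0 0.002 0" --pt "-0.012 0 0.003 0" --pt "-0.016 0 0.0035 0" --pt "-0.02 0 0.0045 0"

```text
time: 16.45
ee_pos: [0.555, -0.0872, 0.0782]
tcp_rot: [-180.0, 0.0, 79.0]
wrist_force: [0.2, 1.7, 0.7]
opening: -0.0004
grasp_force: 0.5
```

Request:
arm_command --pt "-0.001 0 0.0002 0" --pt "-0.002 0 0.0004 0" --pt "-0.003 0 0.0006 0" --pt "-0.003 0 0.0006 0" --pt "-0.003 0 0.0006 0"

```text
time: 16.95
ee_pos: [0.5545, -0.0898, 0.0777]
tcp_rot: [180.0, 0.0, 79.0]
wrist_force: [0.0, -0.0, -0.3]
opening: -0.0
grasp_force: 0.0
```

```bash
python3 -c "
from h import *
st()"
```

```text
17.15 [166.45   0.32  12.68  -0.28   0.36  -0.34] [179.99   0.    79.  ] 0.000145173989454559
```

Request:
arm_command --pt "-0.0008 0 0.0002 0" --pt "-0.0016 0 0.0004 0" --pt "-0.0024 0 0.0006 0" --pt "-0.003 0 0.0006 0" --pt "-0.003 0 0.0006 0"

```text
time: 17.65
ee_pos: [0.554, -0.0928, 0.0771]
tcp_rot: [180.0, 0.0, 79.0]
wrist_force: [0.8, -0.2, -0.2]
opening: 0.0001
grasp_force: 0.1
```

Edit , replacing
```

```
with
```

```

Request:
arm_command --pt "-0.0008 0 0.0002 0" --pt "-0.0016 0 0.0004 0" --pt "-0.0024 0 0.0006 0" --pt "-0.003 0 0.0006 0" --pt "-0.003 0 0.0006 0"

```text
time: 18.15
ee_pos: [0.5534, -0.0958, 0.0764]
tcp_rot: [-180.0, 0.0, 79.0]
wrist_force: [0.0, -0.2, 0.1]
opening: -0.0003
grasp_force: 0.1
```

Request:
arm_command --pt "-0.0008 0 0.0002 0" --pt "-0.0016 0 0.0004 0" --pt "-0.0024 0 0.0006 0" --pt "-0.003 0 0.0006 0" --pt "-0.003 0 0.0006 0"

```text
time: 18.65
ee_pos: [0.5528, -0.0987, 0.0759]
tcp_rot: [-180.0, 0.0, 79.0]
wrist_force: [0.1, -0.4, -0.1]
opening: 0.0001
grasp_force: 0.1
```

Request:
arm_command --pt "-0.0008 0 0.0002 0" --pt "-0.0016 0 0.0004 0" --pt "-0.0024 0 0.0006 0" --pt "-0.003 0 0.0006 0" --pt "-0.003 0 0.0006 0"

```text
time: 19.15
ee_pos: [0.5522, -0.1016, 0.0752]
tcp_rot: [-180.0, 0.0, 79.0]
wrist_force: [0.2, 0.9, 0.1]
opening: -0.0001
grasp_force: 0.1
```

Request:
arm_command --pt "-0.0008 0 0.0002 0" --pt "-0.0016 0 0.0004 0" --pt "-0.0024 0 0.0006 0" --pt "-0.003 0 0.0006 0" --pt "-0.003 0 0.0006 0"

```text
time: 19.65
ee_pos: [0.5516, -0.1046, 0.0746]
tcp_rot: [-180.0, 0.0, 79.0]
wrist_force: [0.3, 0.1, 0.1]
opening: 0.0003
grasp_force: 0.1
```

Request:
arm_command --pt "-0.0008 0 0.0002 0" --pt "-0.0016 0 0.0004 0" --pt "-0.0024 0 0.0006 0" --pt "-0.003 0 0.0006 0" --pt "-0.003 0 0.0006 0"

```text
time: 20.15
ee_pos: [0.5511, -0.1075, 0.074]
tcp_rot: [-180.0, 0.0, 79.0]
wrist_force: [0.2, 0.1, 0.2]
opening: 0.0001
grasp_force: 0.1
```

Request:
arm_command --pt "-0.0008 0 0.0002 0" --pt "-0.0016 0 0.0004 0" --pt "-0.0024 0 0.0006 0" --pt "-0.003 0 0.0006 0" --pt "-0.003 0 0.0006 0"

```text
time: 20.65
ee_pos: [0.5505, -0.1105, 0.0734]
tcp_rot: [-180.0, 0.0, 79.0]
wrist_force: [-0.8, 0.1, -0.3]
opening: -0.0002
grasp_force: 0.1
```

Request:
arm_command --pt "-0.0008 0 0.0002 0" --pt "-0.0016 0 0.0004 0" --pt "-0.0024 0 0.0006 0" --pt "-0.003 0 0.0006 0" --pt "-0.003 0 0.0006 0"

```text
time: 21.15
ee_pos: [0.5499, -0.1134, 0.0728]
tcp_rot: [-180.0, 0.0, 79.0]
wrist_force: [-0.4, -0.1, -0.1]
opening: 0.0001
grasp_force: 0.1
```

Request:
arm_command --pt "-0.0008 0 0.0002 0" --pt "-0.0016 0 0.0004 0" --pt "-0.0024 0 0.0006 0" --pt "-0.003 0 0.0006 0" --pt "-0.003 0 0.0006 0"

```text
time: 21.65
ee_pos: [0.5493, -0.1164, 0.0723]
tcp_rot: [-180.0, 0.0, 79.0]
wrist_force: [-0.2, -0.2, -0.3]
opening: 0.0002
grasp_force: 0.1
```

Request:
arm_command --pt "-0.0008 0 0.0002 0" --pt "-0.0016 0 0.0004 0" --pt "-0.0024 0 0.0006 0" --pt "-0.003 0 0.0006 0" --pt "-0.003 0 0.0006 0"

```text
time: 22.15
ee_pos: [0.5488, -0.1193, 0.0716]
tcp_rot: [-180.0, 0.0, 79.0]
wrist_force: [-0.8, 0.2, -0.5]
opening: -0.0004
grasp_force: 0.1
```

Request:
arm_command --pt "-0.0006 0 0.0001 0" --pt "-0.0012 0 0.0002 0" --pt "-0.0018 0 0.0004 0" --pt "-0.0024 0 0.0005 0" --pt "-0.003 0 0.0006 0"

```text
time: 22.65
ee_pos: [0.5482, -0.1222, 0.0711]
tcp_rot: [-180.0, -0.0, 79.0]
wrist_force: [0.7, 0.7, 0.4]
opening: -0.0002
grasp_force: 0.2
```

Request:
arm_command --pt "-0.0006 0 0.0001 0" --pt "-0.0012 0 0.0002 0" --pt "-0.0018 0 0.0004 0" --pt "-0.0024 0 0.0005 0" --pt "-0.003 0 0.0006 0"

```text
time: 23.15
ee_pos: [0.5476, -0.1251, 0.0705]
tcp_rot: [-180.0, -0.0, 79.0]
wrist_force: [-0.4, 0.1, 0.1]
opening: -0.0004
grasp_force: 0.2
```

Request:
arm_command --pt "-0.0006 0 0.0001 0" --pt "-0.0012 0 0.0002 0" --pt "-0.0018 0 0.0004 0" --pt "-0.0024 0 0.0005 0" --pt "-0.003 0 0.0006 0"

```text
time: 23.65
ee_pos: [0.5471, -0.1281, 0.0699]
tcp_rot: [180.0, 0.0, 79.0]
wrist_force: [-0.1, 0.4, -1.0]
opening: 0.0004
grasp_force: 0.3
```

Request:
arm_command --pt "-0.0006 0 0.0001 0" --pt "-0.0012 0 0.0002 0" --pt "-0.0018 0 0.0004 0" --pt "-0.0024 0 0.0005 0" --pt "-0.003 0 0.0006 0"

```text
time: 24.15
ee_pos: [0.5465, -0.131, 0.0693]
tcp_rot: [180.0, 0.0, 79.0]
wrist_force: [-0.4, -0.3, -0.3]
opening: 0.0001
grasp_force: 0.2
```

Request:
arm_command --pt "-0.0006 0 0.0001 0" --pt "-0.0012 0 0.0002 0" --pt "-0.0018 0 0.0004 0" --pt "-0.0024 0 0.0005 0" --pt "-0.003 0 0.0006 0"

```text
time: 24.65
ee_pos: [0.546, -0.134, 0.0687]
tcp_rot: [180.0, 0.0, 79.0]
wrist_force: [-0.2, 0.7, 0.5]
opening: 0.0001
grasp_force: 0.3
```

Request:
arm_command --pt "-0.0006 0 0.0001 0" --pt "-0.0012 0 0.0002 0" --pt "-0.0018 0 0.0004 0" --pt "-0.0024 0 0.0005 0" --pt "-0.003 0 0.0006 0"

```text
time: 25.15
ee_pos: [0.5454, -0.1369, 0.0681]
tcp_rot: [180.0, -0.0, 79.0]
wrist_force: [0.0, 0.4, -0.6]
opening: -0.0001
grasp_force: 0.3
```

Request:
arm_command --pt "-0.0006 0 0.0001 0" --pt "-0.0012 0 0.0002 0" --pt "-0.0018 0 0.0004 0" --pt "-0.0024 0 0.0005 0" --pt "-0.003 0 0.0006 0"

```text
time: 25.65
ee_pos: [0.5448, -0.1399, 0.0675]
tcp_rot: [180.0, 0.0, 79.0]
wrist_force: [0.6, 0.9, 0.3]
opening: -0.0001
grasp_force: 0.3
```

```bash
python3 -c "
from h import *
st(3)
Z['short_prop_mid']=.07
for c in ('scene','top'):
  p=bot.camera(c);marks(c,p,['short_prop_mid'])
o,p=wrist('w6');marks('wrist',p,['short_prop_mid'])"
```

```text
25.8 [ 2.1861e+02  3.8000e-01  1.3340e+01 -4.1000e-01 -3.0000e-02 -1.5000e-01] [-1.800e+02  1.000e-02  7.899e+01] 9.748996508393655e-05
short_prop_mid [([191.2, 156.8], 0.58, [0.5427, -0.1744, 0.07]), ([349.7, 366.8], 0.48, [0.5297, 0.3414, 0.07])]
short_prop_mid [([415.8, 205.7], 0.59, [0.5382, -0.1736, 0.07])]
short_prop_mid [([279.1, 335.1], 0.65, [0.5392, -0.1738, 0.07])]
```

The networks place the prop at chute x of about 252 mm, right ahead of the pusher, so it hasn't reached the stop yet. I'll continue.

Request:
arm_command --pt "-0.0006 0 0.0001 0" --pt "-0.0012 0 0.0002 0" --pt "-0.0018 0 0.0004 0" --pt "-0.0024 0 0.0005 0" --pt "-0.003 0 0.0007 0"

```text
time: 26.6
ee_pos: [0.5442, -0.1428, 0.0668]
tcp_rot: [180.0, -0.0, 79.0]
wrist_force: [0.1, 0.9, 1.0]
opening: 0.0005
grasp_force: 0.5
```

Request:
arm_command --pt "-0.0004 0 0.0001 0" --pt "-0.0008 0 0.0002 0" --pt "-0.0012 0 0.0003 0" --pt "-0.0016 0 0.0004 0" --pt "-0.002 0 0.0004 0"

```text
time: 27.1
ee_pos: [0.5439, -0.1447, 0.0664]
tcp_rot: [180.0, -0.0, 79.0]
wrist_force: [0.3, 1.7, 0.1]
opening: -0.0004
grasp_force: 0.9
```

```bash
python3 -c "
from h import *
st(4)"
```

```text
27.3 [ 2.2357e+02  4.1000e-01  1.3300e+01 -1.9400e+00  6.0000e-02  8.3000e-01] [ 1.8e+02 -1.0e-02  7.9e+01] -0.0003590925464875832
```

Request:
arm_command --pt "-0.0003 0 0.0001 0" --pt "-0.0006 0 0.0001 0" --pt "-0.0008 0 0.0002 0" --pt "-0.001 0 0.0002 0" --pt "-0.001 0 0.0002 0"

```text
time: 27.8
ee_pos: [0.5437, -0.1456, 0.0662]
tcp_rot: [180.0, -0.0, 79.0]
wrist_force: [1.3, 2.8, 1.4]
opening: -0.0002
grasp_force: 1.6
```

```bash
python3 -c "
from h import *
st(6)"
```

```text
28.1 [224.57   0.42  13.31  -3.59   0.62   0.71] [180.  -0.  79.] 7.47860486979144e-05
```

Request:
arm_command --pt "-0.0003 0 0.0001 0" --pt "-0.0006 0 0.0001 0" --pt "-0.0009 0 0.0002 0" --pt "-0.0012 0 0.0003 0" --pt "-0.0012 0 0.0003 0"

```text
time: 28.6
ee_pos: [0.5435, -0.1468, 0.0659]
tcp_rot: [180.0, -0.0, 79.0]
wrist_force: [1.7, 4.3, 1.6]
opening: 0.0
grasp_force: 2.6
```

```bash
python3 -c "
from h import *
st(6);print(bot.get_obs()['grasp_force'])"
```

```text
28.9 [225.79   0.41  13.29  -5.28   0.41   1.15] [179.99  -0.    79.  ] -3.7742940028228976e-05
2.6854811928933486
```

The push is about 5.3 N at hold, which puts the stop about 3.0 mm in. I'll draw back slowly.

Request:
arm_command --pt "0.0003 0 -0.0001 0" --pt "0.0006 0 -0.0001 0" --pt "0.0009 0 -0.0002 0" --pt "0.0012 0 -0.0003 0" --pt "0.0015 0 -0.0003 0"

```text
time: 29.4
ee_pos: [0.5435, -0.1456, 0.066]
tcp_rot: [-180.0, 0.0, 79.0]
wrist_force: [-0.0, 0.1, -0.5]
opening: 0.0002
grasp_force: 0.1
```

Request:
arm_command --pt "0.0003 0 -0.0001 0" --pt "0.0006 0 -0.0001 0" --pt "0.0009 0 -0.0002 0" --pt "0.0012 0 -0.0003 0" --pt "0.0015 0 -0.0003 0"

```text
time: 29.9
ee_pos: [0.544, -0.1439, 0.0665]
tcp_rot: [-180.0, 0.0, 79.0]
wrist_force: [0.4, 0.4, -0.5]
opening: -0.0
grasp_force: 0.0
```

Request:
arm_command --pt "0.0004 0 -0.0001 0" --pt "0.0008 0 -0.0002 0" --pt "0.0014 0 -0.0003 0" --pt "0.0022 0 -0.0005 0" --pt "0.003 0 -0.0006 0"

```text
time: 30.4
ee_pos: [0.5446, -0.1409, 0.0671]
tcp_rot: [-180.0, 0.0, 79.0]
wrist_force: [-0.6, -0.5, -0.7]
opening: 0.0002
grasp_force: 0.0
```

Request:
arm_command --pt "0.003 0 -0.0007 0" --pt "0.008 0 -0.002 0" --pt "0.015 0 -0.004 0" --pt "0.022 0 -0.006 0" --pt "0.03 0 -0.01 0"

```text
time: 30.9
ee_pos: [0.5503, -0.1108, 0.0771]
tcp_rot: [-180.0, -0.0, 79.0]
wrist_force: [0.3, 0.1, -0.2]
opening: -0.0001
grasp_force: 0.0
```

Request:
arm_command --pt "0.02 0 -0.01 0" --pt "0.04 0 -0.03 0" --pt "0.06 0 -0.06 0" --pt "0.08 0 -0.1 0" --pt "0.1 0 -0.14 0"

```text
time: 31.4
ee_pos: [0.5691, -0.012, 0.2187]
tcp_rot: [-180.0, -0.0, 79.0]
wrist_force: [0.6, -0.6, 1.3]
opening: 0.0001
grasp_force: 0.0
```

Request:
arm_command --pt "0.04 0 0 0" --pt "0.08 -0.02 0 0" --pt "0.12 -0.05 0 0" --pt "0.16 -0.09 0 0" --pt "0.2 -0.13 0 0"

```text
time: 31.9
ee_pos: [0.4859, 0.1988, 0.2173]
tcp_rot: [180.0, -0.0, 79.0]
wrist_force: [1.4, 1.1, 0.4]
opening: -0.0
grasp_force: 0.0
```

```bash
python3 -c "
from h import *
st(2)
p=bot.camera('scene');q=bot.camera('top')
a=cv2.resize(p['color'][80:260,120:290],None,fx=3,fy=3,interpolation=2);b=cv2.resize(q['color'][170:240,360:490],None,fx=3,fy=3,interpolation=2)
im=np.zeros((540,800,3),np.uint8);im[:a.shape[0],:400]=a[:,:400];im[:b.shape[0],405:405+390]=b[:,:390];cv2.imwrite('pics/f.png',im)
Z['short_prop_mid']=.07
for c,x in(('scene',p),('top',q)): bot.camera(c);marks(c,x,['short_prop_mid','tall_prop_mid','kiln_ring_mid'])"
```

```text
32.0 [-129.9  -125.62   92.81   -2.81   -0.24    0.21] [-1.7999e+02 -8.0000e-02  7.9330e+01] -1.6294210172982615e-05
short_prop_mid [([194.9, 156.2], 0.57, [0.5353, -0.1719, 0.07]), ([391.8, 303.8], 0.47, [0.4141, 0.3011, 0.07])]
tall_prop_mid [([391.8, 303.7], 0.79, [0.4009, 0.295, 0.045])]
kiln_ring_mid [([350.4, 364.1], 0.88, [0.508, 0.3291, 0.0125])]
short_prop_mid []
tall_prop_mid []
kiln_ring_mid [([367.3, 199.1], 0.48, [0.5623, -0.0776, 0.0125])]
```

View pics/f.png

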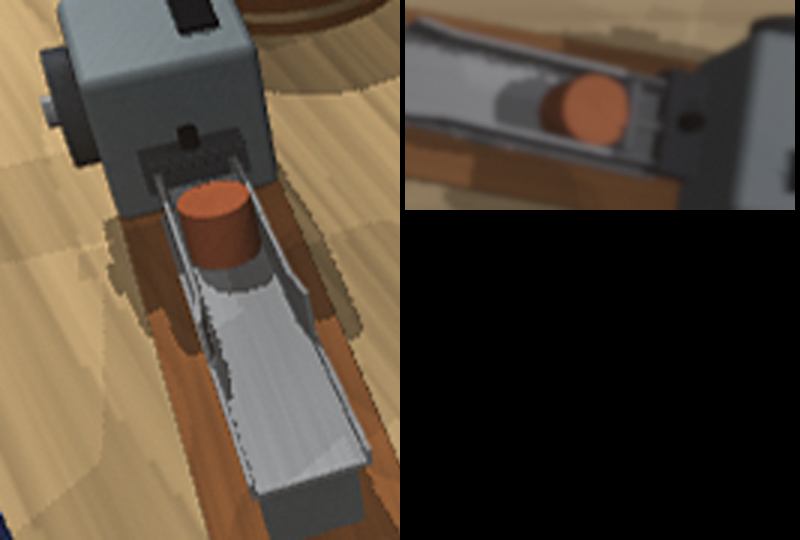

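The prop stands flat in the channel at (218,225), against the stop plate in the top crop at (630,110). The ring and tall prop haven't moved. The arm is clear, so I'll let it settle and hand in.

Request:
arm_command --pt "0 0 0 0" --pt "0 0 0 0" --pt "0 0 0 0" --pt "0 0 0 0" --pt "0 0 0 0"

```text
time: 33.0
ee_pos: [0.4873, 0.1969, 0.2171]
tcp_rot: [180.0, -0.0, 79.0]
wrist_force: [0.3, -1.1, -0.1]
opening: -0.0002
grasp_force: 0.0
```

```bash
python3 -c "
from workcell import bot
print(bot.job_done())"
```

```text
the job is handed in; nothing more can be done
None
```

The job is handed in with no verdict returned: the short prop was laid on the chute, released and pushed until the stop was about 3 mm in (estimated from push force), and it now stands flat against the stop, with the tall prop and ring untouched.

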